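# Isolate the furnace blower and draw its orange fuse carrier

## Task

The furnace blower's control panel lies open on the foundry bench: first switch the isolator off by pushing its red-knobbed lever all the way over to the side away from where it leans, then pinch the two opposed side catches of the orange fuse carrier together and draw it straight up out of its base. Finish while still holding it up in the fingers by the pinched catches, upright, still and touching nothing else, its foot about 10 cm above where it was seated; do not let go or set it down. Leave the grey fuse carrier seated and the crucible, mould ring and brick where they are.

Things in the scene. Friction and masses are not known exactly. Their poses are not given: they have to be found in the camera images.
- panel: Fixed grey steel plate on the bench, 250 x 460 x 4 mm, with a 24 mm high duct along its +x edge (centre line x = +108 mm). Origin: centre of its underside; y along the long side, z up. The isolator and two fuse bases stand on it in a row along y, about 140 mm apart, in any order, each turned a little.
- isolator_base: Fixed yellow block of the isolator, 70 x 50 x 25 mm, origin at the centre of its underside, 4 mm above the bench. Its lever swings in its x-z plane about an axis along y, 22 mm above the origin: it leans towards -x when on and towards +x when off.
- isolator (a joint): Angle of the isolator lever, rad: 0 = fully on, leaning 0.5 rad towards the block's -x; 1.0 = fully off, leaning 0.5 rad towards its +x (the stop). It starts between 0 and 0.2, takes about 1 N at the knob and stays where it is left.
- isolator_tip (a point): Centre of the red ball knob (26 mm diameter) at the end of the isolator lever (10 mm thick steel rod, 70 mm from pivot to knob centre); it stands 87 to 96 mm above the bench, moves with the lever.
- fuse_orange: Fuse carrier, 0.15 to 0.27 kg: two orange end blocks (each 14 x 34 x 78 mm tall, centred at x = -19 and +19 mm, 52 mm long overall) joined by a thin white web (12 mm in y). Origin: centre of its underside, z up. A black spring catch with yellow ridges sits on its +y side and another on its -y side, 52 mm across both at rest. This is the one to draw.
- fuse_orange_left (a joint): Catch on the orange carrier's +y side, m pressed in: 0 = out, 0.008 = stop (36 mm across both). Its thumb pad is 20 mm wide in x, 52 to 78 mm above the carrier's origin, outer face at y = 26 mm at rest; slides straight in against a spring (3 N at first, 7 N at the stop). Its hook at the foot locks under a ledge of the base until the pad is in by about 4 mm; with both in, the carrier lifts out.
- fuse_orange_right (a joint): The same, mirrored, for the catch on the orange carrier's -y side (pad face at y = -26 mm at rest), m: 0 = out (locked), 0.008 = fully pressed in.
- base_orange: Black fixed socket block of the orange carrier, 72 x 72 x 34 mm, open at the top (mouth 55 mm in x, 41 mm in y), axes parallel to its carrier's when seated. Origin: centre of its underside, 4 mm above the bench on the panel. The carrier's origin is 5 mm above this origin when seated (1.5 mm play all round), and it comes out only straight up along z.
- fuse_grey: Fuse carrier, 0.15 to 0.27 kg: two grey end blocks (each 14 x 34 x 78 mm tall, centred at x = -19 and +19 mm, 52 mm long overall) joined by a thin white web (12 mm in y). Origin: centre of its underside, z up. A black spring catch with yellow ridges sits on its +y side and another on its -y side, 52 mm across both at rest. The same catches as the orange one. To be left seated.
- base_grey: Black fixed socket block of the grey carrier, 72 x 72 x 34 mm, open at the top (mouth 55 mm in x, 41 mm in y), axes parallel to its carrier's when seated. Origin: centre of its underside, 4 mm above the bench on the panel. The carrier's origin is 5 mm above this origin when seated (1.5 mm play all round), and it comes out only straight up along z.
- crucible: Loose dark crucible, a cup 64 mm wide and 75 mm tall, origin at the centre of its underside; bystander beyond the panel.
- mould_ring: Loose grey casting ring, 84 mm outside, 52 mm inside, 35 mm tall, origin at the centre of its underside; bystander beyond the panel.
- brick: Loose small firebrick 100 x 60 x 50 mm, origin at the centre of its underside; bystander beside the panel's +y end.
Mind the look-alikes: they are no part of the job. Leave any purple or turquoise look-alike of the base_grey alone.

How it is judged (in metres and radians):
On the way, in this order (a step that is already met when the one before it is completed fails the run):
1. the isolator is switched off (value of joint isolator above 0.8 rad), for 0.2 s.
2. the orange carrier is drawn clear of its base by its pinched catches (z of fuse_orange in the frame of base_orange above 0.065 m and contact force between fuse_orange and the fingers above 1.5 N and value of joint each of fuse_orange_left, fuse_orange_right above 0.004 m), for 0.2 s.
At the end, for the whole second after the job is handed in: Isolator over 0.8 rad; orange carrier held by the fingers (over 1.5 N), both catches in over 4 mm, foot 60 mm or more above its seat, within 0.35 rad of upright, still, touching no other object; grey carrier seated; crucible, ring and brick within 40 mm of their start (all of step 2 and value of joint isolator above 0.8 rad and angle between fuse_orange's own z axis and vertical below 0.35 rad and linear speed of fuse_orange below 0.05 m/s and z of fuse_grey in the frame of base_grey below 0.012 m and contact force between fuse_orange and base_orange below 0.1 N and contact force between fuse_orange and base_grey below 0.1 N and contact force between fuse_orange and fuse_grey below 0.1 N and contact force between fuse_orange and isolator_base below 0.1 N and contact force between fuse_orange and panel below 0.1 N and contact force between fuse_orange and crucible below 0.1 N and contact force between fuse_orange and mould_ring below 0.1 N and contact force between fuse_orange and brick below 0.1 N and distance of each of crucible, mould_ring, brick from where it was at the start of the episode below 0.04 m); the arm keeps its last pose, push and grip.
It fails at once if the orange carrier is drawn while the isolator is still on (z of fuse_orange in the frame of base_orange above 0.02 m and value of joint isolator below 0.7 rad).
It fails at once if the grey carrier is drawn (z of fuse_grey in the frame of base_grey above 0.02 m).
It fails at once if a bystander is pushed more than 40 mm away (distance of any of crucible, mould_ring, brick from where it was at the start of the episode above 0.04 m).
It also fails if it takes over 45 s, if anything falls off the work surface, if the arm or the gripper's body presses on something with over 40 N, if the wrist force passes 120 N, or if a joint passes its speed limit or range.

## Robot

A 6-joint arm with a two-finger parallel gripper is mounted at the origin on the work surface. World frame = base frame: x ahead of the robot, y to its left, z up, the work surface at z = 0. Lengths are in mm, angles in rad, forces in N, time in s.
With the tool pointing down it reaches from about 300 to 875 mm from the base axis. Payload 6.4 kg.
Tool frame: the origin (TCP) lies midway between the tips of the shut fingers; the grasp point (between the pads) lies 19 mm behind it; y points along the fingers, x is the direction in which the jaws open and shut, and the axes are right-handed (so a half turn about y gives the same grasp; the last joint's range is limited). The gripper opens to 85 mm and grips with 20 to 120 N. Pads are 22 mm wide; open, the fingers measure 114 mm over their backs; the gripper's body (76 mm by 85 mm) begins 54 mm behind the grasp point. The pads swing forward as they close: fully open they stand 13 mm farther back than shut.
Start: joints at [-1.343, 0.181, 1.607, -0, 1.354, -0.206], TCP at [241.702, -521.748, 231.288] pointing down, gripper open.
Joint ranges: [-2.99, 2.99], [-0.89, 2.07], [0.3, 2.58], [-1.14, 4.28], [0, 2.63], [-3.12, 3.12]. Speed limits (rad/s): [2.57, 2.57, 3.01, 3.14, 3.14, 3.14].

## Interface

Orientations are given as a rotation vector (axis times angle).
In Python, from bench import r, eyes, workorder gives the robot as it stands.
- The arm moves only by the tool servo_tool, never from a script. Its argument "series" is a list of rows, each a list of 7 numbers: the turn, a rotation vector about the tool's x, y, z in rad, then the shift along the tool's x, y, z in mm, then the opening, from 0 (shut) to 1 (fully open). A call has 1 to 10 rows; each row is the pose to reach, as a shift and turn from the pose measured when the call began, along the tool's axes at that moment; what a row does not reach only later rows make up. A row lasts 1/12 s, in which the tool goes at most 41.7 mm and 7.16 degrees, less where a joint would pass 70% of its speed; a pose out of reach is approached as far as the arm can. A call with a gripper value outside its range is refused whole. The fingers move at their own pace and stop on an object; "grip_force" is the grip in N (left out, the last holds). Time passes only in rows, so rows that repeat a pose let the fingers close. It gives the time, the measured TCP pose, the force and the opening at its end, in the units of the state.
- r.read_state(): the state, without advancing time (a new reading comes with each control period).
- eyes.capture(name): name is "side" or "top"; returns a dict with "pixels" (400x640x3 uint8, red, green, blue), "K" (3x3 intrinsics, pixels), "R" (3x3) and "t" (3): a world point X has camera coordinates R X + t. Camera axes: x right, y down, z forward; pixel columns grow to the right and rows downward; lengths in mm; the calibration is good to about 2 mm. A picture is of the moment at which its call begins. There is no depth.
- workorder.close_job(): hands the job in, once; it reports no verdict.
The state is a dict: "time": time; "q": joint angles; "qvel": joint speeds; "joint_efforts": joint torques, N m; "tcp_pos": TCP position; "tool_rot": TCP orientation; "force": force on the tool from outside, world axes, zero at the start; "ft_torque": the same for the moment, N m; "opening": finger opening in mm.
Only numpy, scipy, OpenCV 4.12 (cv2) and the standard library are available. Lean on these libraries where they do the work, as an engineer would, in place of code of your own. Each camera call takes 0.05 s, during which the arm holds its last target.

## Working session

There is one attempt and no reset: what is moved stays moved. The work goes in short steps, Python scripts to look and compute and a tool call to move; the robot and the scene stay as the last step left them, time stands still between calls to the robot, and variables do not carry over. Pictures are saved under pics/ and viewed, and the job is handed in when it is done.

Besides the shell and the picture viewer there is one more tool, called after "Call:" in YAML: its name, and indented under it one key for each argument. servo_tool: Moves the arm, as the interface text tells. Its arguments: {"type":"object","properties":{"series":{"type":"array","items":{"type":"array","items":{"type":"number"}}},"grip_force":{"type":"number"}},"required":["series"]}

```bash
mkdir -p pics; ls
python3 - <<'E'
from bench import r, eyes, workorder
import cv2
s=r.read_state();print(s)
for n in("side","top"):
    c=eyes.capture(n);cv2.imwrite(f"pics/{n}0.png",c["pixels"][:,:,::-1]);print(n,c["K"],c["R"],c["t"])
E
```

```text
pics
{'time': 0.0, 'q': array([-1.34327756e+00,  1.81551395e-01,  1.60802672e+00,  2.33293209e-05,
        1.35377205e+00, -2.06300958e-01]), 'qvel': array([-0.00071869,  0.00096002, -0.00142805,  0.00043704, -0.00022098,
        0.00079798]), 'joint_efforts': array([ 1.29838886e-04, -4.44883955e+01, -3.51337159e+01, -2.55008408e-04,
        9.14397970e-03,  2.33915705e-05]), 'tcp_pos': array([ 241.59012154, -521.17559927,  230.36927926]), 'tool_rot': array([-1.38247499,  0.88485333, -0.88281773]), 'force': array([ 0.63884731, -0.51597666, -0.42425477]), 'ft_torque': array([0.02268059, 0.00392024, 0.026563  ]), 'opening': 84.92300540309648}
side [[483.08129503   0.         318.34781019]
 [  0.         483.08129503 206.019429  ]
 [  0.           0.           1.        ]] [[-0.76853189 -0.63954981 -0.01829685]
 [-0.46563977  0.5787031  -0.66953889]
 [ 0.43879192 -0.50604225 -0.74255161]] [ 499.09073145  356.98910083 1139.04213807]
top [[413.25411431   0.         316.17681958]
 [  0.         413.25411431 198.44712379]
 [  0.           0.           1.        ]] [[ 0.02631738 -0.99941178 -0.02198857]
 [-0.98958488 -0.02293192 -0.14211223]
 [ 0.14152439  0.02549958 -0.98960629]] [   1.58726507  641.0052389  1113.93176892]
```

View pics/side0.png

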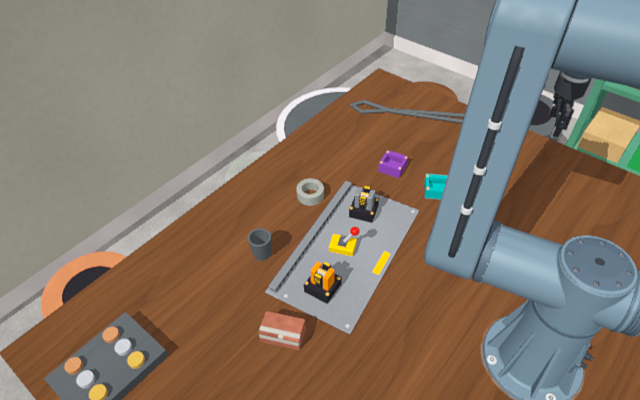

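View pics/top0.png

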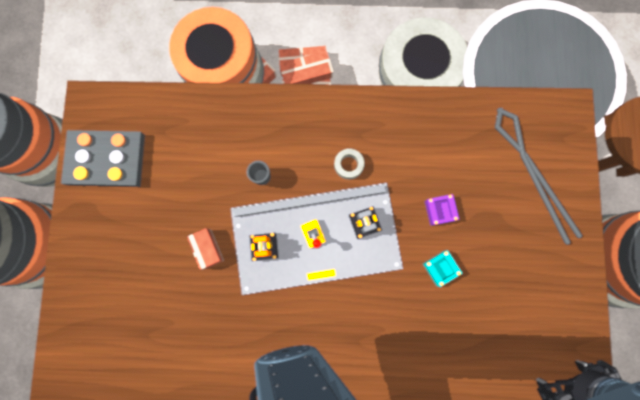

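Both views show the orange carrier at top (263,247), the isolator knob at (317,243), and grey at (365,222). I'll enlarge them for precise measurement.

Run:
```python
import cv2
a=cv2.imread("pics/top0.png")[205:280,225:305];b=cv2.imread("pics/side0.png")[220:310,270:370]
cv2.imwrite("pics/ztop_o.png",cv2.resize(a,None,fx=7.5,fy=7.5,interpolation=cv2.INTER_CUBIC))
cv2.imwrite("pics/zside_o.png",cv2.resize(b,None,fx=6,fy=6,interpolation=cv2.INTER_CUBIC))
a=cv2.imread("pics/top0.png")[200:265,285:395]
cv2.imwrite("pics/ztop_i.png",cv2.resize(a,None,fx=7,fy=7,interpolation=cv2.INTER_CUBIC))
```

```text
(no output)
```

View pics/ztop_o.png

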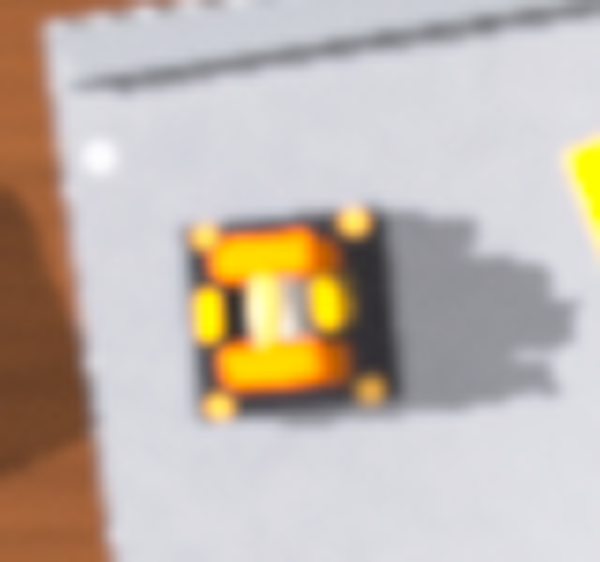

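View pics/zside_o.png

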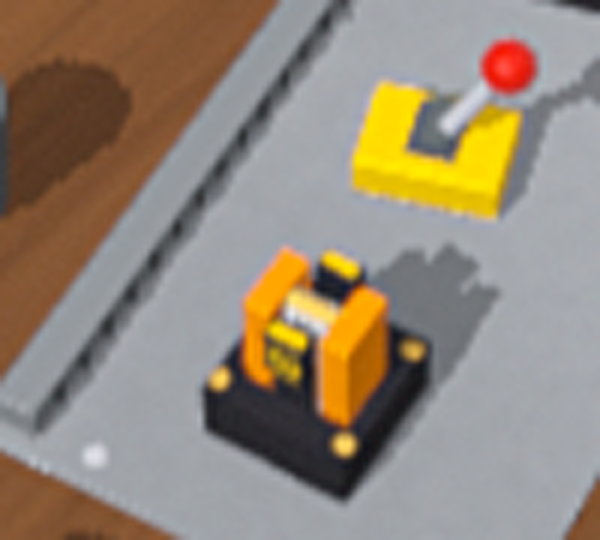

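View pics/ztop_i.png

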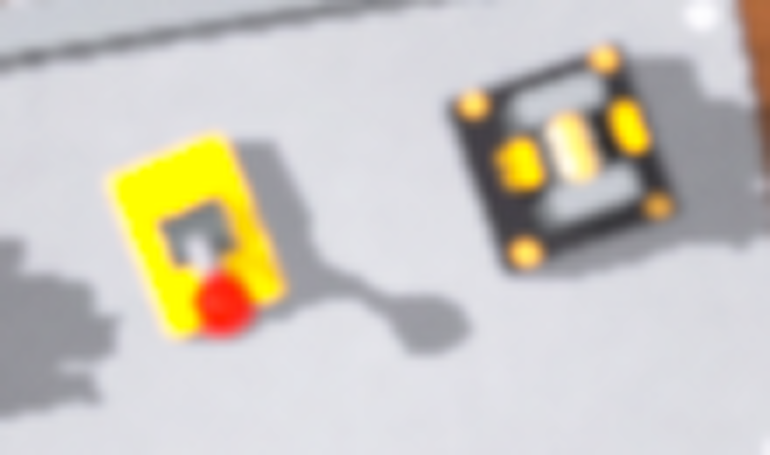

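```bash
cat > h.py <<'E'
import numpy as np, cv2
from scipy.optimize import least_squares
from scipy.spatial.transform import Rotation as Ro
Kt=np.array([[413.25411431,0,316.17681958],[0,413.25411431,198.44712379],[0,0,1]])
Rt=np.array([[0.02631738,-0.99941178,-0.02198857],[-0.98958488,-0.02293192,-0.14211223],[0.14152439,0.02549958,-0.98960629]]);tt=np.array([1.58726507,641.0052389,1113.93176892])
Ks=np.array([[483.08129503,0,318.34781019],[0,483.08129503,206.019429],[0,0,1]])
Rs=np.array([[-0.76853189,-0.63954981,-0.01829685],[-0.46563977,0.5787031,-0.66953889],[0.43879192,-0.50604225,-0.74255161]]);ts=np.array([499.09073145,356.98910083,1139.04213807])
C={'t':(Kt,Rt,tt),'s':(Ks,Rs,ts)}
def proj(c,X):
    K,R,t=C[c];p=K@(R@np.asarray(X,float)+t);return p[:2]/p[2]
def ray(c,uv,z):
    K,R,t=C[c];d=R.T@np.linalg.inv(K)@np.r_[uv,1];o=-R.T@t;return o+d*(z-o[2])/d[2]
def tri(a,b):
    f=lambda X:np.r_[proj('t',X)-a,proj('s',X)-b];q=least_squares(f,[500,0,90]);return q.x,q.fun
def un(p,f,o): return (np.array(p)+.5)/f-.5+np.array(o)
def rz(a): return np.array([[np.cos(a),-np.sin(a)],[np.sin(a),np.cos(a)]])
E
cat > m.py <<'E'
from h import *
to=lambda *p:un(p,7.5,(225,205)); so=lambda *p:un(p,6,(270,220)); ti=lambda *p:un(p,7,(285,200))
# orange: local signs (x,y): image up=+x, left=+y
obs=[('t',to(205,238),1,1),('t',to(355,222),1,-1),('t',to(370,390),-1,-1),('t',to(220,408),-1,1),
('s',so(220,378),1,1),('s',so(412,349),-1,-1),('s',so(345,444),-1,1)]
def f(p):
    o=[]
    for c,uv,sx,sy in obs:
        X=np.r_[p[:2]+rz(p[2])@(p[3]*np.array([sx,sy])),38.5];o+=list(proj(c,X)-uv)
    return np.array(o)
q=least_squares(f,[500,100,0,28]);print('orange',q.x,q.fun.round(1))
for uv in(to(209,315),to(328,303)):print('pad',ray('t',uv,87))
obs=[('t',ti(107,180),1,1),('t',ti(222,133),1,-1),('t',ti(288,290),-1,-1),('t',ti(178,338),-1,1),
('s',so(380,83),1,-1),('s',so(523,115),-1,-1),('s',so(500,190),-1,1),('s',so(358,163),1,1)]
def g(p):
    o=[]
    for c,uv,sx,sy in obs:
        X=np.r_[p[:2]+rz(p[2])@np.array([sx*35,sy*25]),29];o+=list(proj(c,X)-uv)
    return np.array(o)
q=least_squares(g,[500,0,0]);print('iso',q.x,q.fun.round(1))
k,e=tri(ti(224,305),so(509,67));print('knob',k,e, 'local',rz(q.x[2]).T@(k[:2]-q.x[:2]))
from bench import r
s=r.read_state();print(Ro.from_rotvec(s['tool_rot']).as_matrix())
E
python3 m.py
```

```text
orange [5.01891248e+02 1.61655031e+02 1.33477012e-01 2.98106273e+01] [-0.3  1.2  0.9  1.   0.9 -0.  -0.4 -0.1 -0.3  0.6 -0.5 -1.  -1.3  0. ]
pad [501.17609125 183.17401023  87.        ]
pad [506.50997652 140.88623096  87.        ]
iso [5.41952001e+02 2.43842646e+01 4.31336027e-01] [ 0.1  0.8 -0.1  0.5  0.3  1.  -0.4  1.2 -0.7 -0.9 -0.3 -1.4 -0.3  0.
 -1.4 -0.5]
knob [513.61627476  11.53395522  87.24972977] [ 0.2281912   0.39110148 -0.45266564 -0.05483158] local [-31.11291929   0.17341357]
[[ 4.20329941e-01 -3.63878332e-04  9.07371263e-01]
 [-9.07369915e-01  1.60085562e-03  4.20329959e-01]
 [-1.60551935e-03 -9.99998652e-01  3.42715295e-04]]
```

Poses: orange carrier (502–504, 162) at yaw 0.13. Isolator (542, 24) at yaw 0.43. The tool's z already points along the push direction.

Call:
servo_tool:
  series:
    - [0,0,0,-369,0,417,0]
    - [0,0,0,-369,0,417,0]
    - [0,0,0,-369,0,417,0]
    - [0,0,0,-369,0,417,0]
    - [0,0,0,-369,0,417,0]
    - [0,0,0,-369,0,417,0]
    - [0,0,0,-369,0,417,0]
    - [0,0,0,-369,0,417,0]
    - [0,0,0,-369,0,417,0]
    - [0,0,0,-369,0,417,0]

```text
time: 0.93
tcp_pos: [408.7, -137.9, 231.2]
tool_rot: [-1.382, 0.885, -0.883]
force: [0.7, -0.7, 0.1]
opening: -0.1
```

```bash
cat > st.py <<'E'
from h import *
from bench import r
import sys
s=r.read_state();M=Ro.from_rotvec(s['tool_rot']).as_matrix()
print(s['time'],s['tcp_pos'].round(1),s['force'].round(1),round(s['opening'],1),M.round(3).tolist())
if len(sys.argv)>1: print('shift',(M.T@(np.array(list(map(float,sys.argv[1:4])))-s['tcp_pos'])).round(1))
if len(sys.argv)>4: 
    a=np.arctan2(M[1,0],M[0,0]);print('turn y',-(float(sys.argv[4])-a))
E
python3 st.py 464.8 -11.1 200
```

```text
0.9333 [ 408.7 -137.9  231.2] [ 0.7 -0.7  0.1] -0.1 [[0.42, -0.0, 0.908], [-0.908, 0.001, 0.42], [-0.001, -1.0, 0.0]]
shift [-91.5  31.3 104.1]
```

Call:
servo_tool:
  series:
    - [0,0,0,-91.5,0,104,0]
    - [0,0,0,-91.5,0,104,0]
    - [0,0,0,-91.5,0,104,0]
    - [0,0,0,-91.5,60,104,0]
    - [0,0,0,-91.5,120,104,0]
    - [0,0,0,-91.5,153,104,0]
    - [0,0,0,-91.5,153,104,0]
    - [0,0,0,-91.5,153,104,0]
    - [0,0,0,-91.5,153,104,0]

```text
time: 1.68
tcp_pos: [463.1, -10.5, 77.2]
tool_rot: [-1.384, 0.889, -0.88]
force: [0.3, 0.2, 0.6]
opening: 0.0
```

```bash
python3 st.py 564 34.6 78
python3 - <<'E'
from bench import eyes
import cv2,numpy as np
a=cv2.resize(eyes.capture("side")["pixels"][190:310,270:430,::-1],None,fx=3.5,fy=3.5)
b=cv2.resize(eyes.capture("top")["pixels"][190:310,230:390,::-1],None,fx=3.5,fy=3.5)
cv2.imwrite("pics/p1.png",cv2.resize(np.hstack([a,b]),None,fx=.71,fy=.71))
E
```

```text
1.6833 [463.1 -10.5  77.2] [0.3 0.2 0.6] 0.0 [[0.42, -0.005, 0.907], [-0.907, 0.003, 0.42], [-0.004, -1.0, -0.003]]
shift [  1.5  -1.2 110.5]
```

View pics/p1.png

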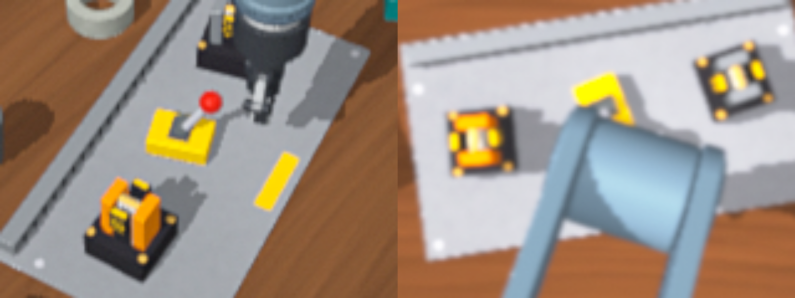

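The shut fingers stand behind the knob and level with it (knob at (210,101), fingers at (262,100) in the left view), so I can push.

Call:
servo_tool:
  series:
    - [0,0,0,1,-1,15,0]
    - [0,0,0,1,-1,26,0]
    - [0,0,0,1,-1,35,0]
    - [0,0,0,1,-1,44,0]
    - [0,0,0,1,-1,53,0]
    - [0,0,0,1,-1,62,0]
    - [0,0,0,1,-1,71,0]
    - [0,0,0,1,-1,78,0]
    - [0,0,0,1,-1,84,0]
    - [0,0,0,1,-1,84,0]

```text
time: 2.62
tcp_pos: [543.8, 23.3, 81.3]
tool_rot: [-1.381, 0.882, -0.885]
force: [-0.3, 0.6, -0.0]
opening: -0.0
```

```bash
cat > pic.py <<'E'
from bench import eyes
import cv2,numpy as np,sys
a=cv2.resize(eyes.capture("side")["pixels"][190:310,270:430,::-1],None,fx=2.5,fy=2.5,interpolation=cv2.INTER_CUBIC)
b=cv2.resize(eyes.capture("top")["pixels"][190:310,230:390,::-1],None,fx=2.5,fy=2.5,interpolation=cv2.INTER_CUBIC)
cv2.imwrite(sys.argv[1],np.hstack([a,b]))
E
python3 pic.py pics/p2.png
```

```text
(no output)
```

View pics/p2.png

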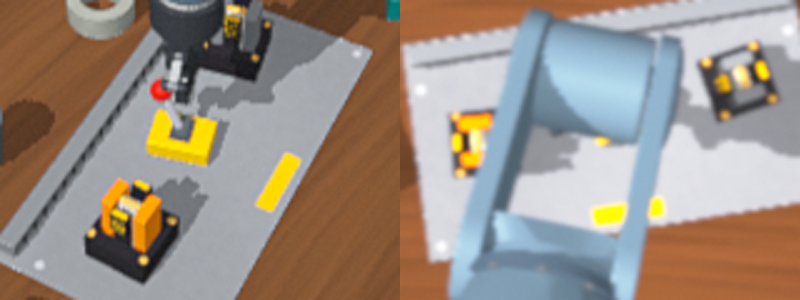

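The knob, at (160,90) in the left view, has been carried over. I'll push gently on to the stop.

Call:
servo_tool:
  series:
    - [0,0,0,0,2,3,0]
    - [0,0,0,0,2,6,0]
    - [0,0,0,0,2,8,0]
    - [0,0,0,0,2,8,0]

```text
time: 3.05
tcp_pos: [550.1, 26.5, 79.0]
tool_rot: [-1.382, 0.883, -0.885]
force: [-0.1, -0.2, 0.7]
opening: -0.2
```

Call:
servo_tool:
  series:
    - [0,0,0,0,0,2,0]
    - [0,0,0,0,0,4,0]
    - [0,0,0,0,0,5,0]
    - [0,0,0,0,0,5,0]

```text
time: 3.38
tcp_pos: [553.3, 28.1, 78.8]
tool_rot: [-1.385, 0.885, -0.883]
force: [-7.4, -3.3, 3.3]
opening: 0.1
```

```bash
python3 pic.py pics/p3.png
```

```text
(no output)
```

View pics/p3.png

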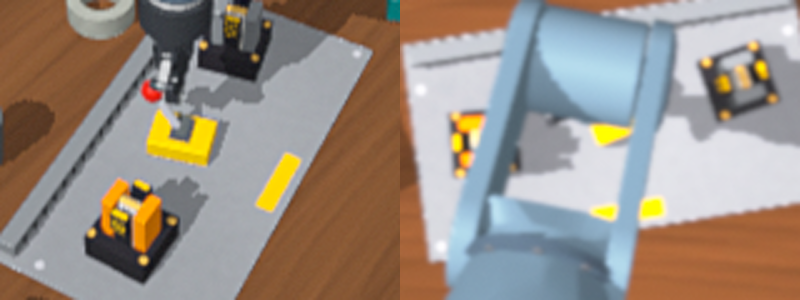

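The push met 8 N with the lever leaning away (knob at (152,91)), so the stop is reached. Next: back off, rise, move above the orange carrier, turn and open.

Call:
servo_tool:
  series:
    - [0,0,0,0,0,-20,0]
    - [0,0,0,0,-40,-25,0]
    - [0,0,0,0,-80,-25,0]
    - [0,0,0,0,-120,-25,0]
    - [0,0.1,0,-35,-120,-10,1]
    - [0,0.2,0,-70,-120,0,1]
    - [0,0.3,0,-105,-120,10,1]
    - [0,0.3,0,-142,-120,11,1]
    - [0,0.3,0,-142,-120,11,1]
    - [0,0.3,0,-142,-120,11,1]

```text
time: 4.32
tcp_pos: [503.3, 163.3, 199.2]
tool_rot: [-1.272, 1.108, -1.107]
force: [0.5, -0.5, 1.3]
opening: 72.2
```

```bash
python3 pic.py pics/p4.png; python3 st.py 503 162 200 -1.440
```

```text
4.4167 [504.2 161.3 199.1] [ 0.2 -0.1 -0.3] 84.8 [[0.134, -0.001, 0.991], [-0.991, -0.0, 0.134], [0.0, -1.0, -0.001]]
shift [-0.8 -0.9 -1.1]
turn y 0.003612806284161385
```

View pics/p4.png

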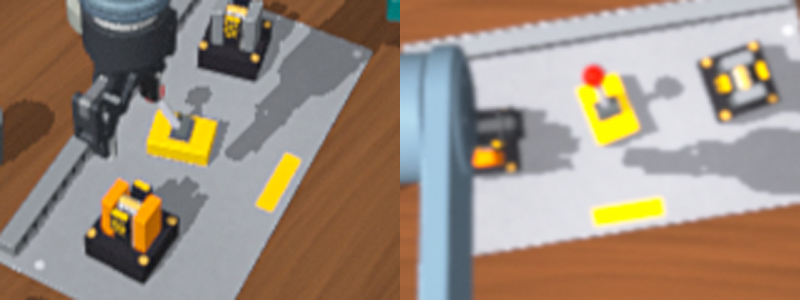

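Run:
```python
from h import *
to=lambda *p:un(p,7.5,(225,205)); so=lambda *p:un(p,6,(270,220))
a=tri(to(209,315),so(287,333));b=tri(to(328,303),so(342,265));print(a,b,(a[0]+b[0])/2)
k=ray('t',un((193,76),2.5,(230,190)),87.4);print(rz(.431).T@(k[:2]-[542,24.4]))
```

```text
(array([500.03570262, 182.45514496,  86.8286459 ]), array([ 0.25865567,  0.43838768, -0.46806922, -0.07614994])) (array([505.22895611, 140.3644392 ,  84.46348053]), array([ 0.30348866,  0.51569845, -0.56175121, -0.0859789 ])) [502.63232936 161.40979208  85.64606322]
[36.8608114  -0.05450708]
```

Call:
servo_tool:
  series:
    - [0,0,0,0,40,-1,1]
    - [0,0,0,0,75,-1,1]
    - [0,0,0,0,95,-1,1]
    - [0,0,0,0,95,-1,1]
    - [0,0,0,0,95,-1,1]

```text
time: 4.83
tcp_pos: [503.0, 159.9, 103.5]
tool_rot: [-1.271, 1.113, -1.11]
force: [0.8, 0.3, -0.3]
opening: 85.5
```

```bash
python3 pic.py pics/p5.png; python3 st.py 503 162 50 -1.440
python3 - <<'E'
from bench import eyes
import cv2
cv2.imwrite("pics/p5z.png",cv2.resize(eyes.capture("side")["pixels"][200:310,270:370,::-1],None,fx=5,fy=5,interpolation=cv2.INTER_CUBIC))
E
```

```text
4.9333 [505.  160.5 105.9] [ 1.1 -0.  -0.3] 85.2 [[0.133, 0.002, 0.991], [-0.991, -0.0, 0.133], [0.0, -1.0, 0.002]]
shift [-1.8 55.9 -1.9]
turn y 0.0023530527285624547
```

View pics/p5z.png

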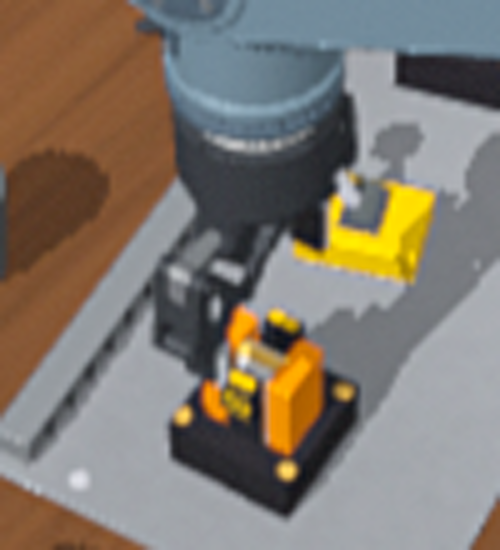

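Run:
```python
from h import *
X=np.array([.133,-.991,0]);Z=np.array([.991,.133,0]);T=np.array([505,160.5,119])
for a in(-42.5,-57,42.5):
  for b in(-11,11):
    print(a,b,(proj('s',T+a*X+b*Z)-[270,200])*5)
```

```text
-42.5 -11 [226.95101327 375.38242016]
-42.5 11 [188.64150547 355.5558106 ]
-57 -11 [210.72917825 397.07561364]
-57 11 [172.26507635 376.95983454]
42.5 -11 [317.66959635 254.06594934]
42.5 11 [280.25393579 235.81819029]
```

The finger tip appears at about (205,370), where projection predicts it, so I'll finish the descent.

Call:
servo_tool:
  series:
    - [0,0,0,-1.5,25,-2,1]
    - [0,0,0,-1.5,45,-2,1]
    - [0,0,0,-1.5,56,-2,1]
    - [0,0,0,-1.5,56,-2,1]
    - [0,0,0,-1.5,56,-2,1]

```text
time: 5.4
tcp_pos: [503.6, 161.9, 51.0]
tool_rot: [-1.267, 1.108, -1.112]
force: [0.0, -0.1, 0.5]
opening: 85.3
```

```bash
python3 st.py 503 161.7 50 -1.440
python3 - <<'E'
from bench import eyes
import cv2
cv2.imwrite("pics/p6z.png",cv2.resize(eyes.capture("side")["pixels"][200:310,270:370,::-1],None,fx=5,fy=5,interpolation=cv2.INTER_CUBIC))
E
```

```text
5.4 [503.6 161.9  51. ] [ 0.  -0.1  0.5] 85.3 [[0.133, 0.004, 0.991], [-0.991, 0.0, 0.133], [0.0, -1.0, 0.004]]
shift [ 0.1  1.  -0.7]
turn y 0.002673712845659315
```

View pics/p6z.png

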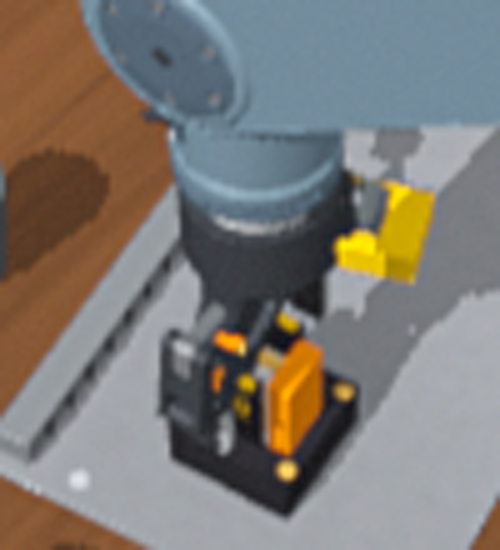

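The fingers straddle the carrier (near finger at (195,390), catch at (240,390)). Closing now.

Call:
servo_tool:
  series:
    - [0,0,0,0,0,0,0.5]
    - [0,0,0,0,0,0,0.3]
    - [0,0,0,0,0,0,0.2]
    - [0,0,0,0,0,0,0.2]
    - [0,0,0,0,0,0,0.2]
    - [0,0,0,0,0,0,0.2]
    - [0,0,0,0,0,0,0.2]
    - [0,0,0,0,0,0,0.2]
  grip_force: 45

```text
time: 6.12
tcp_pos: [505.6, 162.4, 53.3]
tool_rot: [-1.263, 1.105, -1.114]
force: [-1.3, 1.1, 9.6]
opening: 33.4
```

```bash
python3 st.py 503 161.7 50 -1.440
python3 - <<'E'
from bench import eyes
import cv2
cv2.imwrite("pics/p7z.png",cv2.resize(eyes.capture("side")["pixels"][200:310,270:370,::-1],None,fx=5,fy=5,interpolation=cv2.INTER_CUBIC))
E
```

```text
6.1167 [505.6 162.4  53.3] [-1.3  1.1  9.6] 33.4 [[0.133, 0.008, 0.991], [-0.991, 0.001, 0.133], [0.0, -1.0, 0.008]]
shift [ 0.4  3.3 -2.7]
turn y 0.002741891405343422
```

View pics/p7z.png

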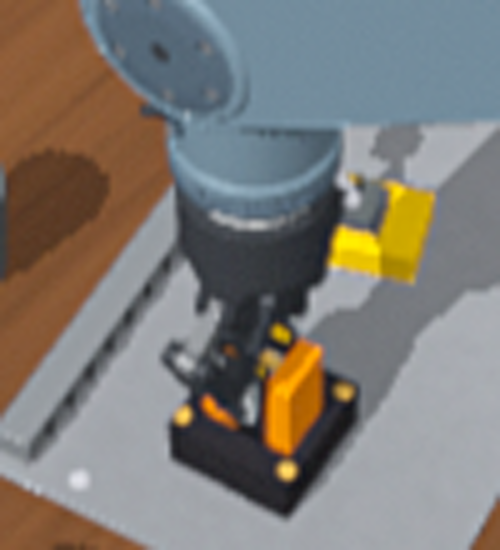

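Opening is 33 mm, close to the 36 mm stop figure, so both catches should be in. I'll lift straight up, slowly at first.

Call:
servo_tool:
  series:
    - [0,0,0,0,-4,0,0.2]
    - [0,0,0,0,-8,0,0.2]
    - [0,0,0,0,-12,0,0.2]
    - [0,0,0,0,-16,0,0.2]
    - [0,0,0,0,-16,0,0.2]

```text
time: 6.58
tcp_pos: [505.9, 162.4, 70.1]
tool_rot: [-1.263, 1.104, -1.114]
force: [1.6, 0.7, -2.5]
opening: 32.7
```

```bash
python3 st.py 503 161.7 50 -1.440
python3 - <<'E'
from bench import eyes
import cv2
cv2.imwrite("pics/p8z.png",cv2.resize(eyes.capture("side")["pixels"][200:310,270:370,::-1],None,fx=5,fy=5,interpolation=cv2.INTER_CUBIC))
E
```

```text
6.5833 [505.9 162.4  70.1] [ 1.6  0.7 -2.5] 32.7 [[0.133, 0.009, 0.991], [-0.991, 0.001, 0.133], [0.0, -1.0, 0.009]]
shift [ 0.3 20.1 -3.2]
turn y 0.002777276013828267
```

View pics/p8z.png

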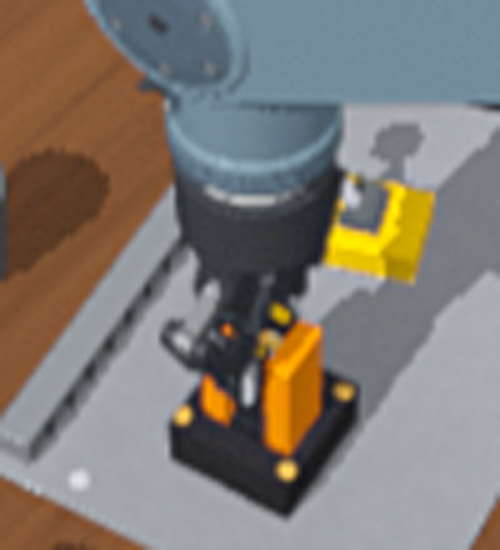

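The carrier is rising freely: its block top moved from row 345 to row 325, and the load is 2.5 N. I'll continue up to about 100 mm.

Call:
servo_tool:
  series:
    - [0,0,0,0,-10,0,0.2]
    - [0,0,0,0,-22,0,0.2]
    - [0,0,0,0,-36,0,0.2]
    - [0,0,0,0,-50,0,0.2]
    - [0,0,0,0,-64,0,0.2]
    - [0,0,0,0,-76,0,0.2]
    - [0,0,0,0,-83,0,0.2]
    - [0,0,0,0,-83,0,0.2]
    - [0,0,0,0,-83,0,0.2]
    - [0,0,0,0,-83,0,0.2]

```text
time: 7.47
tcp_pos: [504.4, 162.3, 152.0]
tool_rot: [-1.264, 1.105, -1.114]
force: [-0.4, 0.1, -2.2]
opening: 32.8
```

Call:
servo_tool:
  series:
    - [0,0,0,0,0,0,0.2]
    - [0,0,0,0,0,0,0.2]
    - [0,0,0,0,0,0,0.2]
    - [0,0,0,0,0,0,0.2]
    - [0,0,0,0,0,0,0.2]
    - [0,0,0,0,0,0,0.2]

```text
time: 7.97
tcp_pos: [504.4, 162.3, 151.9]
tool_rot: [-1.264, 1.105, -1.113]
force: [-0.8, 0.5, -2.2]
opening: 33.1
```

```bash
python3 st.py 503 161.7 50 -1.440
python3 - <<'E'
from bench import eyes
import cv2,numpy as np
a=cv2.resize(eyes.capture("side")["pixels"][170:310,260:370,::-1],None,fx=4,fy=4,interpolation=cv2.INTER_CUBIC)
b=cv2.resize(eyes.capture("top")["pixels"][150:290,180:400,::-1],None,fx=1.6,fy=1.6,interpolation=cv2.INTER_CUBIC)
c=np.zeros((560,440+352,3),np.uint8);c[:,:440]=a;c[:224,440:]=b
cv2.imwrite("pics/p9z.png",c)
E
```

```text
7.9667 [504.4 162.3 151.9] [-0.8  0.5 -2.2] 33.1 [[0.133, 0.007, 0.991], [-0.991, 0.001, 0.133], [0.0, -1.0, 0.007]]
shift [  0.4 101.9  -2.2]
turn y 0.0027266962444478793
```

View pics/p9z.png

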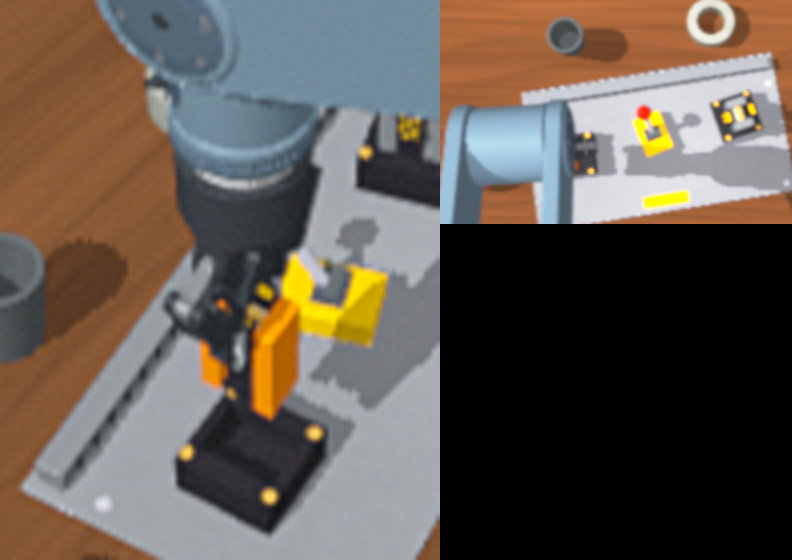

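Run:
```python
from h import *
for z in (69,89,109,187):
    p=np.r_[np.array([502.6,161.8])+rz(.13)@np.array([-26,17]),z]; print(z,(proj('s',p)-[260,170])*4)
```

```text
69 [266.94769439 450.13170375]
89 [266.77263403 432.24496686]
109 [266.59315841 413.90710375]
187 [265.84771462 337.7416237 ]
```

The foot corner is at row 417, which puts it about 97 mm above its seat. The carrier is upright, still and clear, so I'll hand in.

```bash
python3 -c "
from bench import workorder
print(workorder.close_job())"
```

```text
the job is handed in; nothing more can be done
None
```

I switched the isolator off, then drew the orange carrier straight up by its pinched catches. I handed the job in at about 8 s of the 45 s, with the carrier still held up in the fingers.

- **Isolator:** I pushed the lever with the shut fingers until the force rose to about 8 N at the stop. Later pictures show the knob about 35 mm on the off side (37 mm measured), where the full stop should be about 34 mm.
- **Orange carrier:** the pinch closed to about 33 mm, a little under the 36 mm expected with both catches fully in. I put this down to reading error or compliance. I could not read the catch positions directly.
- **Hold:** the carrier's weight reads as a steady 2.2 N load. The foot corner in the side image is about 97 mm above its seat. The carrier looks upright and clear of its base, and the tool pose did not change over the last 0.5 s.
- **Rest of the scene:** in the last top view the grey carrier still looks seated, and the crucible and mould ring stand where they were. The brick was outside that picture, so I did not recheck it, but the arm never went near it at its height.

No check failed. Hand-in gave no verdict, as expected.

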